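# Unclip the domed spice cartridge from the packed rack

## Task

Fold the rack's carrying handle all the way down on the side where the cup does not stand. Then pinch the two spring buttons of the spice cartridge with the domed lid together, draw it straight up out of the rack and set it down gently, upright, in the middle of the cork trivet. Leave the other three cartridges clipped in the rack and do not disturb the cup or the bottle.

Things in the scene. Friction and masses are not known exactly. Their poses are not given: they have to be found in the camera images.
- rack: white rack, fixed, 172 mm (its x) by 68 mm (y), walls 60 mm high. Origin: centre of its underside on the worktop, z up. Four cartridges stand on its 6 mm floor in a row along x, at x = -0.0612, -0.0204, 0.0204, 0.0612 m in any order, 0.8 mm apart, 1 mm from the long walls; lips inside the long walls (y sides) hold their catches down
- handle (a joint): hinge of the carrying handle, rad: 0 = upright over the row, positive = leaning to the rack's -y side, negative = to its +y side, stops at +1.72 and -1.72 (fully down). Stays where it is left; about 1 N at the bar moves it. The axis runs along the rack's x, 35 mm above the worktop, at the rack's y = 0
- handle_bar (a point): middle of the handle's black grip bar, a round bar 12 mm thick and 110 mm long along the rack's x, 125 mm from the hinge axis (160 mm above the worktop when upright, about 16 mm when fully down)
- dome: the cartridge to take out: white upright box 40 mm (its x, along the row) by 48 mm (y), 100 mm tall to its flat steel cap, on the cap a round steel dome 34 mm wide, 22 mm high. Origin: centre of its underside, z up; at the start its axes are parallel to the rack's and its cap is 106 mm above the worktop. About 0.13 to 0.25 kg
- dome_a (a joint): travel of its spring button on the +y face, m: 0 = out (catch holds), 0.006 = fully in; the catch is free from about 0.0045 on. 2.7 N to start, 8.1 N fully in. Each button frees only its own side: both must be in together while the cartridge is drawn straight up, carried by the two buttons
- dome_b (a joint): the same for the button on the -y face
- dome_face_a (a point): middle of the outer face of button a: 22 mm wide (x), 20 mm high (z), 84 mm above the cartridge's underside, 32 mm from its middle in +y (so 64 mm over both faces, 52 mm pressed). Its catch tongue, 40 mm lower, reaches 5 mm out of the body at rest
- dome_face_b (a point): the same for button b, on the -y side
- flat: a snap-in cartridge: white upright box 40 mm (its x) by 48 mm (its y), 100 mm tall, flat steel cap, grey spring buttons on its two y faces, like the one to be taken out; on its cap a low square steel slab, 30 by 38 mm, 5 mm high, top at 0.105 m over its underside. Origin: centre of its underside, z up
- post: a snap-in cartridge: white upright box 40 mm (its x) by 48 mm (its y), 100 mm tall, flat steel cap, grey spring buttons on its two y faces, like the one to be taken out; on its cap a thin upright steel post, 18 mm thick and 25 mm high, top at 0.125 m over its underside. Origin: centre of its underside, z up
- ridge: a snap-in cartridge: white upright box 40 mm (its x) by 48 mm (its y), 100 mm tall, flat steel cap, grey spring buttons on its two y faces, like the one to be taken out; on its cap a narrow steel ridge, 8 mm wide, 38 mm long in y, 20 mm high, top at 0.120 m over its underside. Origin: centre of its underside, z up
- trivet_top (a point): middle of the top of the round cork trivet, 110 mm across, 8 mm thick, fixed on the worktop
- cup: small red cup, about 59 mm across, 80 mm with its handle, 58 mm high, loose; stands about 0.1 m from the rack's middle on one of its two long sides, where the handle would come down on it. Origin: on the worktop, under the middle of cup and handle together
- keys: flat bunch of keys, about 104 by 111 mm, 8 mm high, on the rack's other long side; fixed to the worktop, the folded handle passes above it. Origin: its middle, on the worktop
- bottle: bottle, 76 mm thick, 208 mm tall, loose, 0.1 to 0.13 m from the middle of the trivet, mostly behind it. Origin: centre of its underside
- trivet: the same round cork trivet; origin at the centre of its underside, on the worktop
There are look-alikes about, which are no part of the job. Of the things that look like the trivet, take the one that is nearest to the robot's base at the start.

How it is judged:
By the outcome, as a careful person would: the job done as asked, in the order asked, and still so for the second after the job is handed in, with the robot touching nothing.
It also fails if it takes over 56 s, if anything falls off the work surface, if the arm or the gripper's body presses on something with over 40 N, if the wrist force passes 120 N, or if a joint passes its speed limit or range.

## Robot

A 6-joint arm with a two-finger parallel gripper is mounted at the origin on a cart in front of the work surface, level with it; the furniture and walls round the work are solid. World frame = base frame: x ahead of the robot, y to its left, z up, the work surface at z = 0. Lengths are in m, angles in rad, forces in N, time in s.
With the tool pointing down it reaches from about 0.3 to 0.95 m from the base axis. Payload 3.1 kg.
Tool frame: the origin (TCP) lies on the centre line of the jaws, within the pads' length; the fingertips stand 14 mm ahead of it and the grasp point (between the pads) lies 5 mm behind it; z points along the fingers, y is the line along which they close (so a half turn about z gives the same grasp; the last joint's range is limited). The gripper opens to 85 mm and grips with 20 to 120 N. Pads are 22 mm wide; open, the fingers measure 114 mm over their backs; the gripper's body (76 mm by 85 mm) begins 54 mm behind the grasp point. The pads swing forward as they close: fully open they stand 13 mm farther back than shut.
Start: joints at [-1.186, 0.308, 1.634, -0, 1.2, -0.07], TCP at [0.275, -0.561, 0.245] pointing down, gripper open.
Joint ranges: [-3.06, 3.06], [-0.79, 1.96], [0.05, 2.63], [-1.19, 4.34], [0.05, 2.64], [-2.94, 2.94]. Speed limits (rad/s): [2.79, 2.79, 3.14, 3.14, 3.14, 3.14].

## Interface

Orientations are given as a unit quaternion [x, y, z, w].
In Python, from station import * gives the robot as it stands.
- The arm moves only by the tool servo_tool, never from a script. Its argument "motion" is a list that holds one entry, the list of rows, each a list of 7 numbers: the shift along the tool's x, y, z in mm, then the turn, a rotation vector about the tool's x, y, z in degrees, then the opening, from 0 (shut) to 1 (fully open). A call has 1 to 12 rows; each row shifts and turns the commanded pose from where the row before left it, along the tool's axes as they then stand; what a row does not reach is not made up. A row lasts 1/8 s, in which the tool goes at most 62.5 mm and 10.7 degrees, less where a joint would pass 70% of its speed; a pose out of reach is approached as far as the arm can. A call with a gripper value outside its range is refused whole. The fingers move at their own pace and stop on an object; the grip force is fixed at half the most. Time passes only in rows, so rows that do not move let the fingers close. It gives the time, the measured TCP pose, the force, the opening and the grip force at its end, in the units of the state.
- state(): the state, without advancing time (a new reading comes with each control period).
- capture(name): name is "scene" or "top"; returns (picture, depth): 420x560x3 uint8, red, green, blue; 420x560 float32, m along the optical axis (not along the pixel's ray), 0 where there is no reading.
- camera_model(name): a dict with "intrinsics" (3x3 intrinsics, pixels), "eye" and "orientation" of the camera in the world. Camera axes: x right, y down, z forward; pixel columns grow to the right and rows downward; lengths in m; the calibration is good to about 2 mm. A picture is of the moment at which its call begins. camera_model takes no time and is no camera call.
- job_done(): hands the job in; it is judged then, once.
The state is a dict: "clock": time; "joint_pos": joint angles; "dq": joint speeds; "joint_torque": joint torques, N m; "tcp_pos": TCP position; "ee_rot": TCP orientation; "force": force on the tool from outside, world axes, zero at the start; "wrist_torque": the same for the moment, N m; "width": opening from 0.0 (shut) to 1.0 (fully open); "finger_force": force on a finger pad.
Only numpy, scipy, OpenCV 4.12 (cv2) and the standard library are available. Lean on these libraries where they do the work, as an engineer would, in place of code of your own. Each camera call takes 0.05 s, during which the arm holds its last target. There are 200 camera calls.

## Working session

There is one attempt and no reset: what is moved stays moved. The work goes in short steps, Python scripts to look and compute and a tool call to move; the robot and the scene stay as the last step left them, time stands still between calls to the robot, and variables do not carry over. Pictures are saved under pics/ and viewed, at most 10 in all, crops included, and the job is handed in when it is done.

Besides the shell and the picture viewer there is one more tool, called as a command line: name --argument value ..., lists and objects as JSON in quotes. servo_tool: Moves the arm, as the interface text tells. Its arguments: {"type":"object","properties":{"motion":{"type":"array","items":{"type":"array","items":{"type":"array","items":{"type":"number"}}}}},"required":["motion"]}

```bash
mkdir -p pics; ls; cat > h.py <<'E'
from station import *
import numpy as np, cv2
from scipy.spatial.transform import Rotation as R
def cam(n):
    m=camera_model(n);K=np.array(m["intrinsics"]);o=np.array(m["orientation"])
    Rm=o if o.shape==(3,3) else R.from_quat(o).as_matrix()
    return K,np.array(m["eye"]),Rm
def ray(n,u,v,z):
    K,e,Rm=cam(n);d=Rm@np.linalg.inv(K)@np.array([u,v,1.]);return e+d*(z-e[2])/d[2]
def cloud(n,D):
    K,e,Rm=cam(n);v,u=np.indices(D.shape)
    p=np.stack([(u-K[0,2])/K[0,0]*D,(v-K[1,2])/K[1,1]*D,D],-1)
    return p@Rm.T+e
E
python3 - <<'E'
from h import *
for n in("scene","top"):
    a,d=capture(n);np.savez("pics/%s0.npz"%n,a=a,d=d);cv2.imwrite("pics/%s0.png"%n,a[:,:,::-1]);print(n,camera_model(n))
print(state())
E
```

```text
pics
scene {'intrinsics': array([[408.17108779,   0.        , 277.85025349],
       [  0.        , 408.17108779, 211.41383221],
       [  0.        ,   0.        ,   1.        ]]), 'eye': array([0.09500503, 0.54186771, 0.65012664]), 'orientation': array([-0.36680186,  0.83074789, -0.37940242,  0.17711056])}
top {'intrinsics': array([[501.48652934,   0.        , 277.75509548],
       [  0.        , 501.48652934, 212.90459786],
       [  0.        ,   0.        ,   1.        ]]), 'eye': array([0.40224605, 0.12784   , 1.0567831 ]), 'orientation': array([ 0.70443998, -0.70423108,  0.0623764 , -0.06270635])}
{'clock': 0.1, 'joint_pos': array([-1.18570586e+00,  3.08917244e-01,  1.63509303e+00,  9.27896903e-06,
        1.19971115e+00, -6.97238544e-02]), 'dq': array([-0.0009871 , -0.00195849, -0.00266305, -0.00020684, -0.00164131,
       -0.00100433]), 'joint_torque': array([ 2.19385142e-04, -4.16405690e+01, -2.77644825e+01,  1.62046632e-05,
        4.04127873e-03,  3.35929633e-05]), 'tcp_pos': array([ 0.2742468 , -0.5607973 ,  0.24414623]), 'ee_rot': array([ 9.74254059e-01,  2.25450428e-01, -1.62872712e-04, -1.05185797e-03]), 'force': array([ 0.13338996,  0.61190155, -0.4386817 ]), 'wrist_torque': array([ 0.0379417 ,  0.02247767, -0.02055024]), 'finger_force': 0.0, 'width': 1.0007318141974781}
```

View pics/scene0.png

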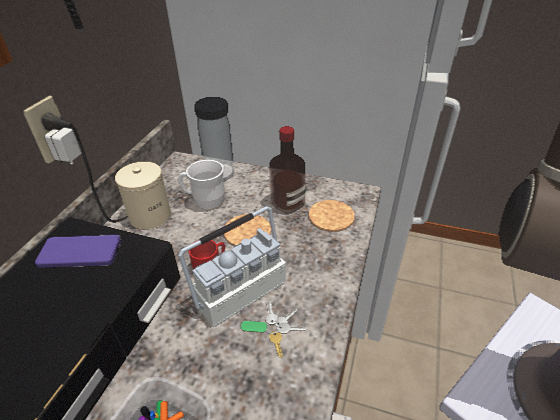

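View pics/top0.png

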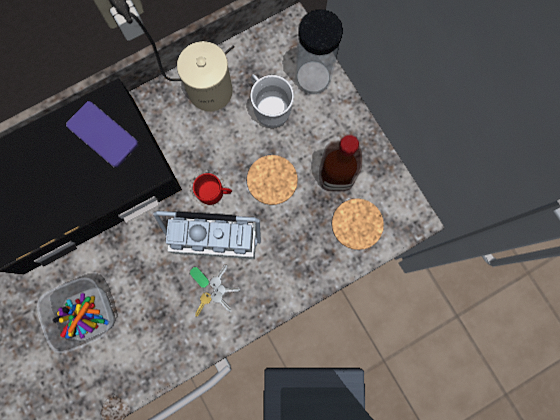

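The scene picture shows the rack around (235,275), with the dome second from the left at (227,258), the cup behind it at (203,252), keys in front at (275,325), and two trivets at (248,230) and (332,214). The top picture shows the rack at (210,237), the dome at (198,234), the cup at (210,189), keys at (215,290), trivets at (272,180) and (358,224), and the bottle at (340,170).

```bash
python3 - <<'E'
from h import *
f=np.load("pics/top0.npz");a,d=f["a"],f["d"];P=cloud("top",d)
print(cam("top")[2].round(3))
for nm,u,v in[("tr1",272,180),("tr2",358,224),("cup",210,189),("keys",215,290),("dome",198,234),("bar",215,216),("capL",176,235),("slab3",219,236),("c4",242,237),("bottlecap",349,145),("gripper",315,400)]:
    print(nm,P[v,u].round(3), ray("top",u,v,0.008).round(3))
hsv=cv2.cvtColor(a,cv2.COLOR_RGB2HSV)
m=((hsv[...,0]<22)&(hsv[...,1]>80)&(hsv[...,2]>120)).astype(np.uint8)
m=cv2.morphologyEx(m,cv2.MORPH_CLOSE,np.ones((7,7)));n,l,s,c=cv2.connectedComponentsWithStats(m)
for i in range(1,n):
    if s[i,4]>800:
        (u,v),(w,h),_=cv2.fitEllipse(max(cv2.findContours((l==i).astype(np.uint8),0,1)[0],key=len)); p=ray("top",u,v,.008); print("cork",u,v,w,h,p.round(4),np.hypot(*p[:2]))
# rack surfaces near z 106 (caps)
b=P[170:290,140:290];
for lo,hi in[(.102,.110),(.056,.064)]:
    q=b[(b[...,2]>lo)&(b[...,2]<hi)][:,:2].astype(np.float32);r=cv2.minAreaRect(q*1000);print(lo,len(q),r)
q=b[(b[...,2]>.15)&(b[...,2]<.18)]; bb=q; print("bar",len(q),q.mean(0) if len(q) else 0, cv2.minAreaRect(q[:,:2].astype(np.float32)*1000) if len(q) else 0)
def big(n,x0,y0,x1,y1,k):
    im=np.load("pics/%s0.npz"%n)["a"][y0:y1,x0:x1,::-1];return cv2.resize(im,None,fx=k,fy=k,interpolation=cv2.INTER_CUBIC)
A=big("top",140,170,300,280,4);B=big("scene",170,200,310,330,4)
cv2.imwrite("pics/z1.png",A);cv2.imwrite("pics/z2.png",B)
E
```

```text
[[ 0.    -0.984  0.176]
 [-1.    -0.     0.   ]
 [-0.    -0.176 -0.984]]
tr1 [0.661 0.141 0.01 ] [0.662 0.141 0.008]
tr2 [ 0.566 -0.041  0.009] [ 0.566 -0.041  0.008]
cup [0.642 0.274 0.007] [0.642 0.274 0.008]
keys [0.428 0.259 0.   ] [0.428 0.258 0.008]
dome [0.528 0.277 0.131] [0.545 0.297 0.008]
bar [0.557 0.242 0.162] [0.583 0.262 0.008]
capL [0.529 0.322 0.111] [0.543 0.343 0.008]
slab3 [0.524 0.237 0.133] [0.541 0.252 0.008]
c4 [0.526 0.197 0.103] [0.538 0.204 0.008]
bottlecap [0.676 0.003 0.206] [ 0.74  -0.027  0.008]
gripper [ 0.111  0.015 -0.544] [0.211 0.054 0.008]
cork 271.741943359375 179.4270477294922 48.706077575683594 49.74491500854492 [0.6631 0.1413 0.008 ] 0.6779979800734818
cork 357.2974548339844 223.7134246826172 49.50706100463867 51.12186813354492 [ 0.5668 -0.04    0.008 ] 0.5681926980761602
0.102 1545 ((559.7086791992188, 302.22833251953125), (259.7698974609375, 118.10411071777344), 56.56045913696289)
0.056 587 ((582.9195556640625, 284.5718994140625), (247.62481689453125, 165.3101043701172), 86.31661224365234)
bar 594 [0.55764938 0.2579873  0.16135809] ((558.4369506835938, 259.3104553222656), (194.1896514892578, 12.163963317871094), 85.83840942382812)
```

View pics/z1.png

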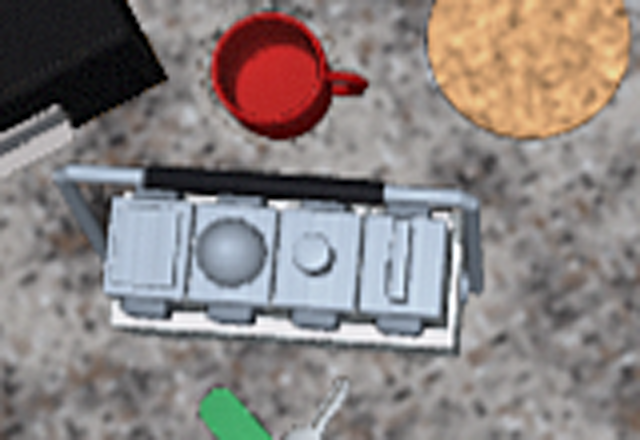

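View pics/z2.png

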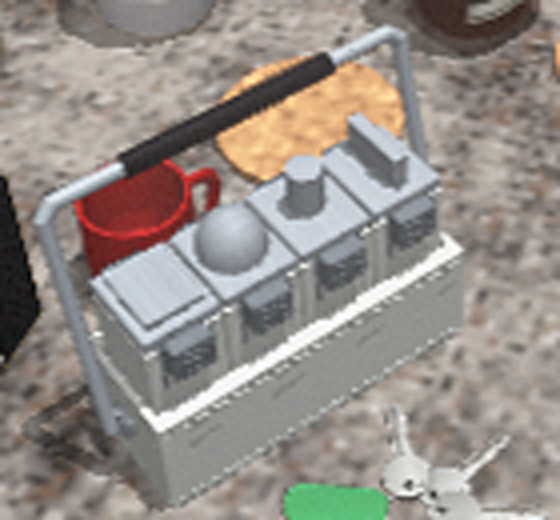

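The crops show the dome cap as the second from the left (zoom (233,250)). The handle leans slightly toward the cup on the far side, so it must fold to the near side, over the keys. The target trivet is (0.567,-0.040), 0.568 m from the base. Next I'll measure the rack geometry.

```bash
cat >> h.py <<'E'
def go(x,y,z,yaw=None):
    s=state();Rm=R.from_quat(s["ee_rot"]).as_matrix()
    d=Rm.T@(np.array([x,y,z])-s["tcp_pos"])*1000
    t=np.degrees(np.arctan2(Rm[1,0],Rm[0,0]))
    print("tcp",s["tcp_pos"].round(4),"yaw",t.round(2),"zaxis",Rm[:,2].round(4),"shift mm",d.round(1), "turn z" , None if yaw is None else round(t-yaw,2),"F",s["force"].round(1),"w",round(s["width"],3))
E
python3 - <<'E'
from h import *
Z=lambda u,v:((u+.5)/4-.5+140,(v+.5)/4-.5+170)
C={k:ray("top",*Z(*p),.106)[:2] for k,p in dict(TL=(110,195),TR=(448,215),BR=(441,318),BL=(104,293)).items()}
for k in C:print(k,C[k].round(4))
c=sum(C.values())/4;print("row centre",c, "len",np.linalg.norm(C["TL"]-C["TR"]),np.linalg.norm(C["BL"]-C["BR"]),"wid",np.linalg.norm(C["TL"]-C["BL"]),np.linalg.norm(C["TR"]-C["BR"]))
d=C["TL"]-C["TR"]+C["BL"]-C["BR"];print("yaw",np.degrees(np.arctan2(d[1],d[0])))
d/=np.linalg.norm(d);print("dome pred",c+d*.0204)
q=[ray("top",*Z(*p),.106)[:2] for p in((193,198),(278,207),(270,305),(188,297))];print("dome cap",np.mean(q,0))
# domed top: depth points
f=np.load("pics/top0.npz");P=cloud("top",f["d"])
b=P[215:250,180:212].reshape(-1,3);b=b[(b[:,2]>.116)&(b[:,2]<.15)];print("dome pts",len(b),b.mean(0),b[:,2].max())
for n,p in dict(bl=(145,178),br=(385,191)).items(): print(n,ray("top",*Z(*p),.157))
# rack wall top corners near side (z=.06)
w=[ray("top",*Z(*p),.06)[:2] for p in((112,325),(459,352))];d=w[0]-w[1];print("wall",w,np.linalg.norm(d),np.degrees(np.arctan2(d[1],d[0])))
# scene view: cap plane fit
f=np.load("pics/scene0.npz");Q=cloud("scene",f["d"])[195:335,165:315]
for lo,hi in((.103,.109),):
    q=Q[(Q[...,2]>lo)&(Q[...,2]<hi)];q=q[(abs(q[:,0]-c[0])<.05)&(abs(q[:,1]-c[1])<.12)];print("scene caps",len(q),cv2.minAreaRect((q[:,:2]*1000).astype(np.float32)))
q=Q[(Q[...,2]>.118)&(Q[...,2]<.14)&(abs(Q[...,1]-.277)<.02)&(abs(Q[...,0]-c[0])<.02)];print("scene dome",len(q),q.mean(0))
# scene ray for dome cap: corners in z2 zoom
Y=lambda u,v:((u+.5)/4-.5+170,(v+.5)/4-.5+200)
C2=[ray("scene",*Y(*p),.106)[:2] for p in((92,284),(158,349),(441,184),(381,137))]
for p in C2:print("S",p.round(4))
go(.62,.25,.3,86)
E
```

```text
TL [0.5617 0.341 ]
TR [0.552  0.1784]
BR [0.5025 0.1813]
BL [0.5144 0.342 ]
row centre [0.53263024 0.26068785] len 0.16283586609816939 0.16113419698001683 wid 0.04735432122477702 0.0496403740535986
yaw 86.1795337641228
dome pred [0.5339895  0.28104251]
dome cap [0.53430342 0.2814569 ]
dome pts 200 [0.53321527 0.28088103 0.12339488] 0.13236266037308764
bl [0.56100135 0.31392591 0.157     ]
br [0.55502347 0.20450415 0.157     ]
wall [array([0.50375859, 0.34773903]), array([0.49036184, 0.17477627])] 0.17348079735699923 85.5710258176765
scene caps 1003 ((531.9642333984375, 262.6618347167969), (193.1238250732422, 49.34040832519531), 86.16954040527344)
scene dome 150 [0.52969859 0.28400008 0.12360501]
S [0.5577 0.3398]
S [0.5078 0.3391]
S [0.499  0.1856]
S [0.5422 0.1855]
tcp [ 0.2742 -0.5608  0.2441] yaw 26.06 zaxis [-8.e-04  2.e-03 -1.e+00] shift mm [ 666.8 -576.6  -54.5] turn z -59.94 F [ 0.1  0.6 -0.4] w 1.001
```

servo_tool --motion '[[[0, 0, -10, 0, 0, -10, 0], [0, 0, -10, 0, 0, -10, 0], [0, 0, -10, 0, 0, -10, 0], [0, 0, -10, 0, 0, -10, 0], [0, 0, -10, 0, 0, -10, 0], [0, 0, -5, 0, 0, -10, 0], [0, 0, 0, 0, 0, 0, 0]]]'

```text
clock: 0.98
tcp_pos: [0.2745, -0.5615, 0.3003]
ee_rot: [0.732, 0.682, 0.0, 0.0]
force: [0.5, 1.0, 0.6]
width: -0.002
finger_force: 0.0
```

```bash
python3 - <<'E'
from h import *
go(.615,.256,.3,86)
E
```

```text
tcp [ 0.2745 -0.5615  0.3003] yaw 85.94 zaxis [ 1.e-04 -0.e+00 -1.e+00] shift mm [8.395e+02 2.818e+02 2.000e-01] turn z -0.06 F [0.5 1.  0.6] w -0.002
```

servo_tool --motion '[[[56, 18.8, 0, 0, 0, 0, 0], [56, 18.8, 0, 0, 0, 0, 0], [56, 18.8, 0, 0, 0, 0, 0], [56, 18.8, 0, 0, 0, 0, 0], [56, 18.8, 0, 0, 0, 0, 0], [56, 18.8, 0, 0, 0, 0, 0], [56, 18.8, 0, 0, 0, 0, 0], [56, 18.8, 0, 0, 0, 0, 0]]]'

```text
clock: 1.98
tcp_pos: [0.4555, -0.123, 0.2999]
ee_rot: [0.732, 0.681, -0.0, -0.0]
force: [0.5, 0.0, 0.2]
width: -0.001
finger_force: 0.0
```

servo_tool --motion '[[[56, 18.8, 0, 0, 0, 0, 0], [56, 18.8, 0, 0, 0, 0, 0], [56, 18.8, 0, 0, 0, 0, 0], [56, 18.8, 0, 0, 0, 0, 0], [56, 18.8, 0, 0, 0, 0, 0], [56, 18.8, 0, 0, 0, 0, 0], [56, 18.8, 0, 0, 0, 0, 0], [0, 0, 0, 0, 0, 0, 0]]]'

```text
clock: 2.98
tcp_pos: [0.6137, 0.2609, 0.2982]
ee_rot: [0.73, 0.683, -0.001, -0.001]
force: [-0.4, -0.4, 0.3]
width: -0.001
finger_force: 0.0
```

```bash
python3 - <<'E'
from h import *
go(.615,.256,.158,86)
E
```

```text
tcp [0.6137 0.2609 0.2982] yaw 86.15 zaxis [-1.9e-03  5.0e-04 -1.0e+00] shift mm [ -4.9   1.9 140.2] turn z 0.15 F [-0.4 -0.4  0.3] w -0.001
```

servo_tool --motion '[[[0, 0, 47, 0, 0, 0, 0], [0, 0, 47, 0, 0, 0, 0], [0, 0, 46, 0, 0, 0, 0], [0, 0, 0, 0, 0, 0, 0], [0, -20, 0, 0, 0, 0, 0], [0, -15, 0, 0, 0, 0, 0], [0, -15, 0, 0, 0, 0, 0], [0, -15, 0, 0, 0, 0, 0], [0, -15, 0, 0, 0, 0, 0], [0, -15, 0, 0, 0, 0, 0], [0, -8, 0, 0, 0, 0, 0], [0, 0, 0, 0, 0, 0, 0]]]'

```text
clock: 4.47
tcp_pos: [0.5097, 0.2642, 0.1599]
ee_rot: [0.731, 0.683, -0.001, -0.0]
force: [0.1, -0.3, -0.2]
width: 0.003
finger_force: 0.0
```

```bash
python3 - <<'E'
from h import *
s=state();print(s["tcp_pos"],s["force"])
a,d=capture("scene");cv2.imwrite("pics/s1.png",cv2.resize(a[120:360,120:440,::-1],None,fx=2,fy=2))
E
```

```text
[0.50974145 0.26421293 0.15993813] [ 0.12573787 -0.26890738 -0.17031248]
```

View pics/s1.png

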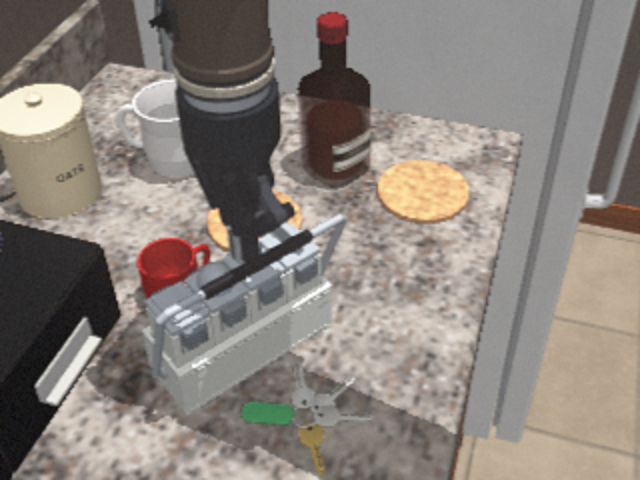

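The handle bar at (255,262) now leans to the near side with the fingers behind it, and the cup is untouched. I'll keep following the arc.

servo_tool --motion '[[[0, -15, 8, 0, 0, 0, 0], [0, -14, 8, 0, 0, 0, 0], [0, -12, 11, 0, 0, 0, 0], [0, -12, 12, 0, 0, 0, 0], [0, -10, 13, 0, 0, 0, 0], [0, -8, 14, 0, 0, 0, 0], [0, 0, 0, 0, 0, 0, 0], [0, 0, -35, 0, 0, 0, 0], [0, -12, 0, 0, 0, 0, 0], [0, -12, 0, 0, 0, 0, 0], [0, 0, 0, 0, 0, 0, 0]]]'

```text
clock: 5.9
tcp_pos: [0.414, 0.2702, 0.1281]
ee_rot: [0.731, 0.683, -0.001, -0.0]
force: [-0.3, -0.8, 0.3]
width: -0.001
finger_force: 0.0
```

```bash
python3 - <<'E'
from h import *
n=np.array([.998,-.07]);p=np.array([.5325,.2607])-.119*n
go(p[0],p[1]+.003,.040)
E
```

```text
tcp [0.414  0.2702 0.1281] yaw 86.11 zaxis [-0.0028 -0.0014 -1.    ] shift mm [ 2.  -0.1 88.1] turn z None F [-0.3 -0.8  0.3] w -0.001
```

servo_tool --motion '[[[0, 0, 15, 0, 0, 0, 0], [0, 0, 15, 0, 0, 0, 0], [0, 0, 15, 0, 0, 0, 0], [0, 0, 15, 0, 0, 0, 0], [0, -1, 12, 0, 0, 0, 0], [0, -1, 10, 0, 0, 0, 0], [0, 0, 0, 0, 0, 0, 0]]]'

```text
clock: 6.78
tcp_pos: [0.4134, 0.2705, 0.0463]
ee_rot: [0.731, 0.682, -0.001, -0.0]
force: [-0.9, -0.3, -0.2]
width: 0.002
finger_force: 0.0
```

servo_tool --motion '[[[0, 0, 4, 0, 0, 0, 0], [0, 0, 3, 0, 0, 0, 0], [0, 0, 3, 0, 0, 0, 0], [0, 0, 0, 0, 0, 0, 0]]]'

```text
clock: 7.28
tcp_pos: [0.414, 0.2709, 0.0372]
ee_rot: [0.731, 0.682, -0.0, -0.0]
force: [-1.3, 0.0, 0.1]
width: -0.0
finger_force: 0.0
```

servo_tool --motion '[[[0, 0, 1.5, 0, 0, 0, 0], [0, 0, 1.5, 0, 0, 0, 0], [0, 0, 0, 0, 0, 0, 0]]]'

```text
clock: 7.65
tcp_pos: [0.4142, 0.2709, 0.036]
ee_rot: [0.731, 0.682, -0.001, -0.0]
force: [-3.0, -1.8, 14.0]
width: 0.001
finger_force: 7.1
```

```bash
python3 - <<'E'
from h import *
s=state();print(s["tcp_pos"],s["force"])
a,d=capture("scene");cv2.imwrite("pics/s2.png",cv2.resize(a[200:360,150:350,::-1],None,fx=3,fy=3))
E
```

```text
[0.41417663 0.27094419 0.03599097] [-2.96359119 -1.80677172 13.95211453]
```

View pics/s2.png

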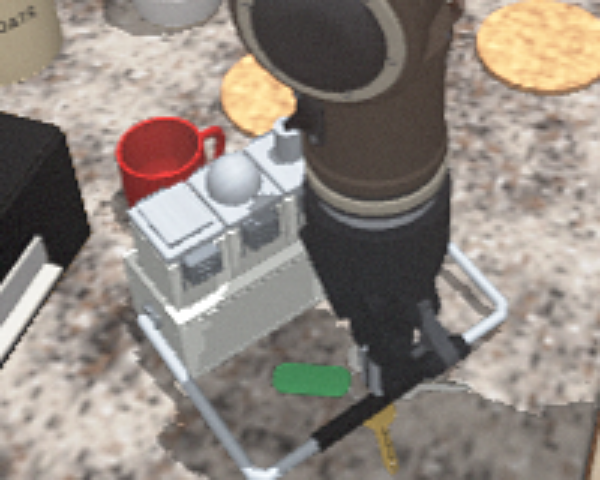

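The handle is fully down on its stop: 14 N on the bar, with the tips at z 0.022 as predicted. Now to the dome.

servo_tool --motion '[[[0, 0, -15, 0, 0, 0, 0], [0, 0, -50, 0, 0, 0, 0], [0, 0, -60, 0, 0, 0, 0.3], [0, 0, -60, 0, 0, 0, 1], [0, 30, 0, 0, 0, 0, 1], [0, 30, 0, 0, 0, 0, 1], [0, 30, 0, 0, 0, 0, 1], [9, 27, 0, 0, 0, 0, 1], [9, 0, 0, 0, 0, 0, 1], [0, 0, 0, 0, 0, 0, 1], [0, 0, 0, 0, 0, 0, 1]]]'

```text
clock: 9.07
tcp_pos: [0.5308, 0.2808, 0.2191]
ee_rot: [0.731, 0.683, -0.001, -0.0]
force: [0.3, 0.6, -0.0]
width: 0.999
finger_force: 0.0
```

```bash
python3 - <<'E'
from h import *
go(.5315,.281,.085,86)
E
```

```text
tcp [0.5308 0.2808 0.2191] yaw 86.11 zaxis [-1.1e-03 -5.0e-04 -1.0e+00] shift mm [  0.3   0.8 134.1] turn z 0.11 F [ 0.3  0.6 -0. ] w 0.999
```

servo_tool --motion '[[[0, 0, 45, 0, 0, 0, 1], [0, 0, 45, 0, 0, 0, 1], [0, 0, 25, 0, 0, 0, 1], [0, 0, 12, 0, 0, 0, 1], [0, 0, 11, 0, 0, 0, 1], [0, 0, 0, 0, 0, 0, 0.8], [0, 0, 0, 0, 0, 0, 0.8], [0, 0, 0, 0, 0, 0, 0.8]]]'

```text
clock: 10.07
tcp_pos: [0.5328, 0.2812, 0.0824]
ee_rot: [0.731, 0.682, 0.001, 0.0]
force: [0.1, 0.3, 0.4]
width: 0.8
finger_force: 0.0
```

```bash
python3 - <<'E'
from h import *
s=state();print(s["tcp_pos"],s["force"])
a,d=capture("scene");cv2.imwrite("pics/s3.png",cv2.resize(a[190:340,150:330,::-1],None,fx=4,fy=4,interpolation=cv2.INTER_CUBIC))
E
```

```text
[0.5328331  0.28115575 0.08237448] [0.1319343  0.2694015  0.40114681]
```

View pics/s3.png

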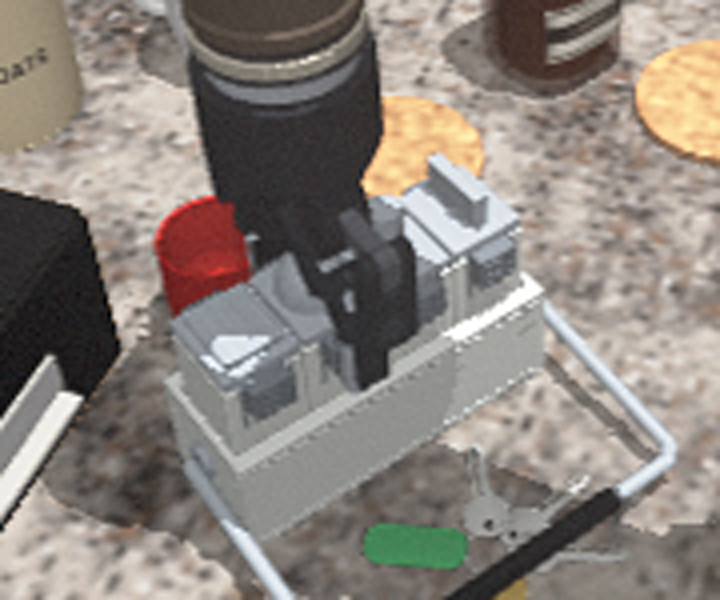

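The finger at (370,330) is near the dome's button, but I can't judge the row alignment by eye, so I'll check it by projection.

```bash
cat >> h.py <<'E'
def proj(n,p):
    K,e,Rm=cam(n);q=K@(Rm.T@(np.array(p)-e));return q[:2]/q[2]
E
python3 - <<'E'
from h import *
y=np.radians(86);u=np.array([np.cos(y),np.sin(y),0]);n=np.array([np.sin(y),-np.cos(y),0])
f=lambda p:((proj("scene",p)-[150,190]+.5)*4-.5).round(0)
for c in(np.array([.5326,.2607,0]),np.array([.530,.262,0])):
  for i,nm in((1.5,"flat"),(.5,"dome"),(-.5,"post"),(-1.5,"ridge")):
    print(nm,[f(c+u*(i*.0408+sx*.011)-n*.032+[0,0,z]) for sx,z in((1,.1),(-1,.1),(1,.08),(-1,.08))])
  print("caps corners",[f(c+u*s*.0812+n*t*.024+[0,0,.106]) for s,t in((1,-1),(-1,-1),(-1,1))], "wall", [f(c+u*s*.086-n*.034+[0,0,.06]) for s in(1,-1)])
t=state()["tcp_pos"]
print("fingertip",[f(t+u*s*.011-n*w+[0,0,-.008]) for w in(.034,.048) for s in(1,-1)])
E
```

```text
flat [array([251., 396.]), array([295., 370.]), array([256., 425.]), array([299., 400.])]
dome [array([331., 349.]), array([373., 326.]), array([335., 379.]), array([376., 355.])]
post [array([407., 306.]), array([447., 283.]), array([410., 335.]), array([449., 312.])]
ridge [array([480., 264.]), array([517., 242.]), array([481., 293.]), array([518., 272.])]
caps corners [array([221., 385.]), array([522., 215.]), array([461., 161.])] wall [array([237., 472.]), array([544., 289.])]
flat [array([252., 401.]), array([296., 375.]), array([257., 430.]), array([300., 405.])]
dome [array([332., 354.]), array([374., 330.]), array([336., 384.]), array([377., 360.])]
post [array([409., 310.]), array([448., 287.]), array([411., 340.]), array([450., 317.])]
ridge [array([481., 268.]), array([519., 247.]), array([483., 298.]), array([520., 276.])]
caps corners [array([222., 391.]), array([524., 219.]), array([462., 165.])] wall [array([238., 478.]), array([545., 294.])]
fingertip [array([340., 392.]), array([381., 368.]), array([358., 411.]), array([399., 387.])]
```

Projection matches within about 1 mm: the wall corners at (237,468) and (543,287) fit, and the fingertip edge at x=340 fits. I'll close partway and read the side force.

servo_tool --motion '[[[0, 1, 0, 0, 0, 0, 0.75], [0, 0, 0, 0, 0, 0, 0.7], [0, 0, 0, 0, 0, 0, 0.68], [0, 0, 0, 0, 0, 0, 0.68], [0, 0, 0, 0, 0, 0, 0.68]]]'

```text
clock: 10.75
tcp_pos: [0.5338, 0.281, 0.0824]
ee_rot: [0.731, 0.682, 0.001, 0.0]
force: [-0.4, -0.3, 5.2]
width: 0.686
finger_force: 5.1
```

servo_tool --motion '[[[0, 0, 0, 0, 0, 0, 0.64], [0, 0, 0, 0, 0, 0, 0.6], [0, 0, 0, 0, 0, 0, 0.55], [0, 0, 0, 0, 0, 0, 0.55], [0, 0, 0, 0, 0, 0, 0.55]]]'

```text
clock: 11.38
tcp_pos: [0.5338, 0.2812, 0.084]
ee_rot: [0.731, 0.682, 0.001, 0.0]
force: [-4.6, -0.8, 13.5]
width: 0.556
finger_force: 33.6
```

Both buttons look bottomed out: 34 N on the pads and the opening is steady. Lift slowly.

servo_tool --motion '[[[0, 0, -3, 0, 0, 0, 0.5], [0, 0, -3, 0, 0, 0, 0.5], [0, 0, -4, 0, 0, 0, 0.5], [0, 0, -4, 0, 0, 0, 0.5], [0, 0, 0, 0, 0, 0, 0.5]]]'

```text
clock: 12.0
tcp_pos: [0.5328, 0.2807, 0.0955]
ee_rot: [0.731, 0.682, -0.0, -0.0]
force: [0.9, -0.4, -2.6]
width: 0.553
finger_force: 62.6
```

```bash
python3 - <<'E'
from h import *
s=state();print(s["tcp_pos"],s["force"],s["width"])
a,d=capture("scene");cv2.imwrite("pics/s4.png",cv2.resize(a[190:340,150:330,::-1],None,fx=4,fy=4,interpolation=cv2.INTER_CUBIC))
E
```

```text
[0.53282516 0.28071557 0.09546009] [ 0.92620428 -0.36380751 -2.59815733] 0.5529781125903646
```

View pics/s4.png

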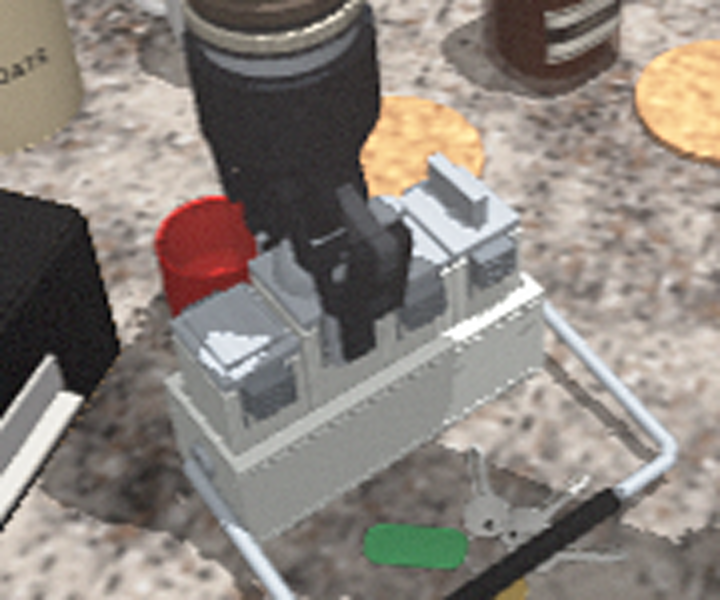

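The dome cartridge has risen clear of its neighbours (cap at (280,270)), and the wrist reads about 2.6 N of weight. Lift higher and carry it.

servo_tool --motion '[[[0, 0, -10, 0, 0, 0, 0.5], [0, 0, -15, 0, 0, 0, 0.5], [0, 0, -20, 0, 0, 0, 0.5], [0, 0, -25, 0, 0, 0, 0.5], [0, 0, -30, 0, 0, 0, 0.5], [0, 0, -30, 0, 0, 0, 0.5], [0, 0, -10, 0, 0, 0, 0.5], [0, 0, 0, 0, 0, 0, 0.5]]]'

```text
clock: 13.05
tcp_pos: [0.5331, 0.2809, 0.2365]
ee_rot: [0.731, 0.682, 0.001, 0.0]
force: [1.1, 0.5, -2.8]
width: 0.55
finger_force: 63.6
```

```bash
python3 - <<'E'
from h import *
go(.567,-.04,.235,86)
f=np.load("pics/scene0.npz");a=f["a"];P=cloud("scene",f["d"])
hsv=cv2.cvtColor(a,cv2.COLOR_RGB2HSV)
m=((hsv[...,0]<22)&(hsv[...,1]>80)&(hsv[...,2]>120)).astype(np.uint8)
m[:,:295]=0;m=cv2.morphologyEx(m,cv2.MORPH_CLOSE,np.ones((5,5)))
c=max([c for c in cv2.findContours(m,0,1)[0] if cv2.boundingRect(c)[1]<260],key=cv2.contourArea)
q=np.array([ray("scene",*p[0],.008)[:2] for p in c],np.float32)*1000;print("scene trivet",cv2.fitEllipse(q))
f=np.load("pics/top0.npz");P=cloud("top",f["d"]);b=P[130:200,310:370].reshape(-1,3);b=b[(b[:,2]>.1)&(b[:,2]<.21)];print("bottle",b.min(0),b.max(0),np.median(b,0))
E
```

```text
tcp [0.5331 0.2809 0.2365] yaw 86.06 zaxis [ 1.2e-03  8.0e-04 -1.0e+00] shift mm [-317.8   55.9    1.3] turn z 0.06 F [ 1.1  0.5 -2.8] w 0.55
scene trivet ((565.52099609375, -38.8457145690918), (107.13431549072266, 111.14701843261719), 40.0079345703125)
bottle [ 0.64072425 -0.03386661  0.10010777] [0.71277485 0.04032286 0.20996875] [0.66860032 0.0083254  0.13259355]
```

servo_tool --motion '[[[-20, 3.5, 0, 0, 0, 0, 0.5], [-35, 6, 0, 0, 0, 0, 0.5], [-40, 7, 0, 0, 0, 0, 0.5], [-40, 7, 0, 0, 0, 0, 0.5], [-40, 7, 0, 0, 0, 0, 0.5], [-40, 7, 0, 0, 0, 0, 0.5], [-40, 7, 0, 0, 0, 0, 0.5], [-35, 6, 0, 0, 0, 0, 0.5], [-20, 3.5, 0, 0, 0, 0, 0.5], [-7, 1, 0, 0, 0, 0, 0.5], [0, 0, 0, 0, 0, 0, 0.5], [0, 0, 0, 0, 0, 0, 0.5]]]'

```text
clock: 14.55
tcp_pos: [0.5659, -0.0382, 0.2351]
ee_rot: [0.731, 0.683, 0.0, -0.0]
force: [-0.4, 0.5, -2.7]
width: 0.549
finger_force: 63.5
```

```bash
python3 - <<'E'
from h import *
go(.566,-.0395,.096,86)
a,d=capture("scene");cv2.imwrite("pics/s5.png",cv2.resize(a[80:320,220:440,::-1],None,fx=2.5,fy=2.5))
E
```

```text
tcp [ 0.5659 -0.0382  0.2351] yaw 86.12 zaxis [-5.e-04  6.e-04 -1.e+00] shift mm [ -1.4   0.3 139.1] turn z 0.12 F [-0.4  0.5 -2.7] w 0.549
```

View pics/s5.png

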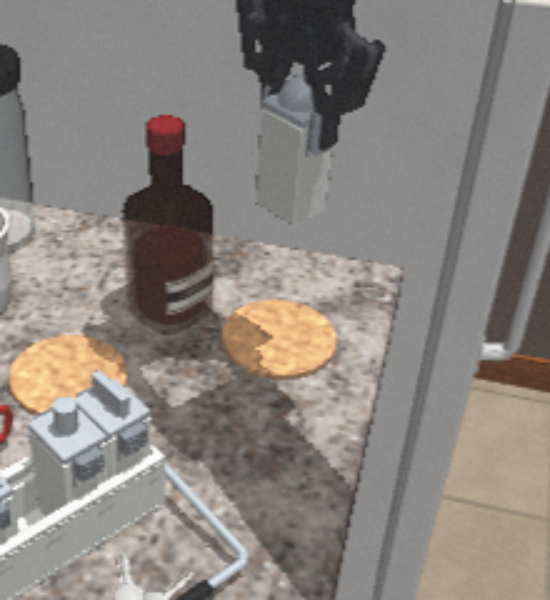

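The cartridge hangs upright at (295,160), above the nearer trivet at (280,338). Lower it, slowly at the end.

servo_tool --motion '[[[-1, 0, 15, 0, 0, 0, 0.5], [0, 0, 30, 0, 0, 0, 0.5], [0, 0, 35, 0, 0, 0, 0.5], [0, 0, 30, 0, 0, 0, 0.5], [0, 0, 15, 0, 0, 0, 0.5], [0, 0, 10, 0, 0, 0, 0.5], [0, 0, 5, 0, 0, 0, 0.5], [0, 0, 2, 0, 0, 0, 0.5], [0, 0, 1, 0, 0, 0, 0.5], [0, 0, 0, 0, 0, 0, 0.5]]]'

```text
clock: 15.85
tcp_pos: [0.5665, -0.0404, 0.0929]
ee_rot: [0.731, 0.682, 0.0, 0.0]
force: [0.3, -1.3, -2.1]
width: 0.548
finger_force: 63.6
```

servo_tool --motion '[[[0, 0, 1, 0, 0, 0, 0.5], [0, 0, 1, 0, 0, 0, 0.5], [0, 0, 1, 0, 0, 0, 0.5], [0, 0, 1, 0, 0, 0, 0.5], [0, 0, 0, 0, 0, 0, 0.5]]]'

```text
clock: 16.48
tcp_pos: [0.5659, -0.0403, 0.0881]
ee_rot: [0.731, 0.682, -0.0, -0.0]
force: [0.6, -0.3, -2.2]
width: 0.552
finger_force: 63.6
```

servo_tool --motion '[[[0, 0, 1, 0, 0, 0, 0.5], [0, 0, 0.5, 0, 0, 0, 0.5], [0, 0, 0, 0, 0, 0, 0.5]]]'

```text
clock: 16.85
tcp_pos: [0.566, -0.0403, 0.0867]
ee_rot: [0.731, 0.682, -0.0, -0.0]
force: [-0.2, -0.4, -2.0]
width: 0.554
finger_force: 63.6
```

servo_tool --motion '[[[0, 0, 0.5, 0, 0, 0, 0.5], [0, 0, 0.5, 0, 0, 0, 0.5], [0, 0, 0, 0, 0, 0, 0.5]]]'

```text
clock: 17.23
tcp_pos: [0.5662, -0.0403, 0.0863]
ee_rot: [0.731, 0.682, -0.0, 0.0]
force: [-1.6, -0.5, 2.0]
width: 0.549
finger_force: 64.0
```

Touchdown: the force went from -2 N to +2 N. Release in steps, lowering slightly to cancel the pads' backward swing.

servo_tool --motion '[[[0, 0, 0.5, 0, 0, 0, 0.58], [0, 0, 1, 0, 0, 0, 0.62], [0, 0, 1, 0, 0, 0, 0.66], [0, 0, 1, 0, 0, 0, 0.7], [0, 0, 1, 0, 0, 0, 0.74], [0, 0, 0, 0, 0, 0, 0.8], [0, 0, 0, 0, 0, 0, 0.88], [0, 0, 0, 0, 0, 0, 0.88]]]'

```text
clock: 18.23
tcp_pos: [0.5657, -0.0402, 0.0809]
ee_rot: [0.731, 0.682, -0.0, -0.0]
force: [-0.5, -0.0, -0.9]
width: 0.88
finger_force: 0.0
```

servo_tool --motion '[[[0, 0, -10, 0, 0, 0, 0.88], [0, 0, -25, 0, 0, 0, 0.88], [0, 0, -40, 0, 0, 0, 0.88], [0, 0, -50, 0, 0, 0, 0.88], [0, 0, -50, 0, 0, 0, 0.88], [0, -40, 0, 0, 0, 0, 0.88], [-30, -50, 0, 0, 0, 0, 0.88], [-50, -30, 0, 0, 0, 0, 0.88], [-50, 0, 0, 0, 0, 0, 0.88], [-50, 0, 0, 0, 0, 0, 0.88], [0, 0, 0, 0, 0, 0, 0.88]]]'

```text
clock: 19.6
tcp_pos: [0.4338, -0.2146, 0.2574]
ee_rot: [0.733, 0.681, -0.0, 0.001]
force: [0.5, 0.6, 0.4]
width: 0.881
finger_force: 0.0
```

```bash
python3 - <<'E'
from h import *
s=state();print(s["tcp_pos"],s["force"])
a,d=capture("scene");t,dt=capture("top")
cv2.imwrite("pics/e.png",np.hstack([cv2.resize(a[100:380,150:400,::-1],(400,448)),cv2.resize(t[120:330,140:400,::-1],(400,448*400//400))]))
P=cloud("top",dt);hsv=cv2.cvtColor(t,cv2.COLOR_RGB2HSV)
for z0,z1 in((.1,.112),(.113,.135)):
  q=P[(P[...,2]>z0)&(P[...,2]<z1)&(abs(P[...,0]-.566)<.05)&(abs(P[...,1]+.04)<.05)];print(len(q),q.mean(0),cv2.minAreaRect((q[:,:2]*1000).astype(np.float32)))
f=np.load("pics/top0.npz")
for nm,b,hf in(("cup",(170,205,190,235),lambda h:((h[...,0]<8)|(h[...,0]>172))&(h[...,1]>150)),("bottle cap",(130,165,330,365),lambda h:((h[...,0]<8)|(h[...,0]>172))&(h[...,1]>150))):
  for im in(f["a"],t):
    m=hf(cv2.cvtColor(im,cv2.COLOR_RGB2HSV))[b[0]:b[1],b[2]:b[3]];v,u=np.nonzero(m);print(nm,u.mean(),v.mean(),len(u))
E
```

```text
[ 0.43378701 -0.21460269  0.25736733] [0.53852536 0.64993812 0.43862359]
360 [ 0.56557689 -0.03772317  0.10674506] ((566.892333984375, -39.26236343383789), (39.760257720947266, 63.039581298828125), 86.65107727050781)
229 [ 0.56542674 -0.03784521  0.12363755] ((566.3822021484375, -38.48012161254883), (30.70119857788086, 30.662067413330078), 44.4700813293457)
cup 18.610677083333332 18.522135416666668 768
cup 18.584093872229467 18.516297262059975 767
bottle cap 15.91139240506329 19.59915611814346 474
bottle cap 15.886075949367088 19.154008438818565 474
```

View pics/e.png

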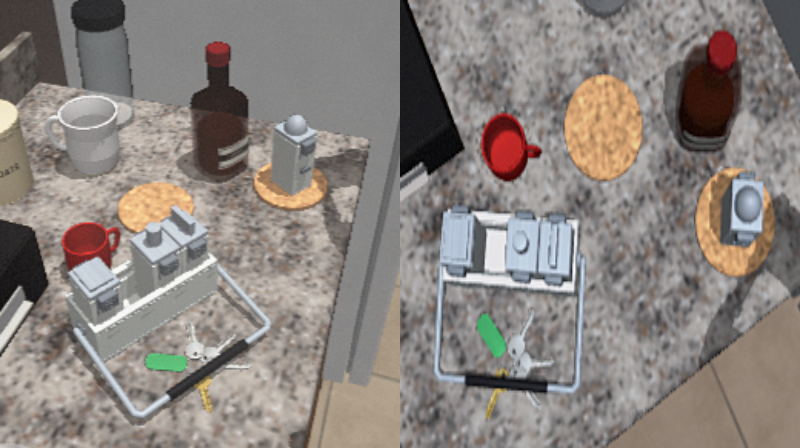

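The final views show the dome cartridge upright and centred on the nearer trivet (scene (293,160)). The handle is folded down over the keys, the other three cartridges are in the rack, and the cup and bottle have not moved.

```bash
python3 -c "
from station import *
print(job_done())"
```

```text
the job is handed in; nothing more can be done
None
```

I folded the handle fully down on the side away from the cup, then set the domed cartridge upright in the middle of the nearer cork trivet (within about 2 mm); the other three cartridges, cup and bottle were left undisturbed, and I handed the job in at about 20 s.

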